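# Brace the hardware jar in its grip and twist off the tight lid

### The job

Take the square glass jar off the turntable and set it gently, fully down, into the square pocket of the green silicone grip so that it cannot turn. Then twist its tight red lid anticlockwise only until the lugs come free, lift the lid straight off and finish still holding it, level and just above the open mouth (a few centimetres at most, not touching the glass), with the jar left down in the grip. Do not tip the jar or push the other things about.

Things in the scene. Friction and masses are not known exactly. Their poses are not given: they have to be found in the camera images.
- jar: Square clear glass jar of small hardware, 64 x 64 mm, flat sides up to 70 mm, shoulder at 76 mm, round neck 43 mm across with its rim 97 mm above the base; 0.34 to 0.55 kg; stands upright, loose, at any of the turntable's four places. Origin: centre of its underside; z up; x and y square to its sides (a quarter turn looks the same).
- lid: Red steel twist-off lid, 60 mm diameter, 16 mm high, 45 g, tight on the jar (0.3 to 0.5 N m to turn: grip it with 25 N or more). Origin: centre of its lower edge, 85.5 mm above the jar's base when tight (lid top 101.5 mm); z up; x along the jar's x when tight. Three lugs inside its lower edge hook under three sloping glass threads. Bare neck for 9 mm below it. See lid_edge for the turn.
- lid_edge (a point): Point on the lid's skirt, 30 mm from its axis along its x, 8 mm above its lower edge: shows the turn. Turned anticlockwise seen from above, relative to the jar, the lid rises about 2 mm on its sprung seal and its lugs are free from 43 to 90 degrees (aim for 55 to 65); then it lifts straight off. Turned further they meet the next thread.
- jar_grip: Green hard silicone block, 108 mm square, on a 124 mm steel plate, screwed down. Square open pocket 69 x 69 mm in its middle with a sloped lead-in; pocket floor 9 mm above the shelf, rim 31 mm. Origin: centre of its underside, on the shelf; z up; x and y square to the pocket. The jar fits any of four ways round with 2.5 mm play on each side, so it turns about 5 degrees before it is braced.
- turntable: White plastic turntable 290 mm across on a black foot. Origin: centre of the foot's underside, on the shelf. The platter's inner floor, on which the jar and three other things stand (about 80 mm from the middle, a quarter turn apart), is 19 mm above the shelf, its rim 25 mm. The platter turns easily if pushed.
- tin: Round steel washer tin with a lid, 64 mm diameter, 39 mm high, on the turntable; leave alone. Origin: centre of its underside.
- anchor_case: Yellow plastic wall anchor case, 74 x 46 x 26 mm, on the turntable; leave alone. Origin: centre of its underside.
- door_stop: Silver aluminium door stop with a black rubber ring, 41 mm diameter, 40 mm high, on the turntable; leave alone. Origin: centre of its underside.
- tape_measure: Black and yellow tape measure, 72 x 40 x 62 mm, on the shelf; leave alone. Origin: centre of its underside.
- screw_box: Cardboard screw box with a blue band, 88 x 58 x 44 mm, on the shelf; leave alone. Origin: centre of its underside.
- screwdriver: Screwdriver 190 mm long, lying at the back of the shelf; leave alone. Origin: under its middle.

How it is judged:
By the outcome, as a careful person would: the job done as asked, in the order asked, and still so for the second after the job is handed in, while the arm keeps its last pose, push and grip.
It also fails if it takes over 56 s, if anything falls off the work surface, if the arm or the gripper's body presses on something with over 40 N, if the wrist force passes 120 N, or if a joint passes its speed limit or range.

### The arm

A 6-joint arm with a two-finger parallel gripper is mounted at the origin on the work surface. World frame = base frame: x ahead of the robot, y to its left, z up, the work surface at z = 0. Lengths are in m, angles in rad, forces in N, time in s.
With the tool pointing down it reaches from about 0.35 to 0.875 m from the base axis. Payload 4.2 kg.
Tool frame: the origin (TCP) lies midway between the tips of the shut fingers; the grasp point (between the pads) lies 19 mm behind it (r.tcp_to_grasp is the z of the grasp point in the tool frame, in m); z points along the fingers, y is the line along which they close (so a half turn about z gives the same grasp; the last joint's range is limited). The gripper opens to 87 mm and grips with 3 to 60 N. Pads are 19 mm wide; open, the fingers measure 117 mm over their backs; the gripper's body (75 mm by 190 mm) begins 51 mm behind the grasp point.
Start: joints at [-0.906, 0.385, 0.008, 0, -1.194, -0.259], TCP at [0.247, -0.574, 0.223] pointing down, gripper open.
Joint ranges: [-3.14, 3.14], [-1.21, 2.06], [-1.07, 1.41], [-3.16, 2.05], [-2.99, -0.16], [-3.1, 3.1]. Speed limits (rad/s): [2.79, 2.79, 3.14, 3.14, 3.14, 3.14].

### API

Orientations are given as a 3x3 rotation matrix whose columns are the frame's x, y, z axes.
In Python, from rig import r, vision gives the robot as it stands. The module is installed in compiled form; this text tells all that it offers.
- The arm moves only by the shell command python3 -m jog 'ROWS' [FORCE]. ROWS is JSON, a list of rows, each an object with "turn": the turn, a rotation vector about the tool's x, y, z in degrees, a list of three; "dp": the shift along the tool's x, y, z in m, a list of three; "claw": the finger opening in m, from 0 to 0.087. A call has 1 to 20 rows; each row shifts and turns the commanded pose from where the row before left it, along the tool's axes as they then stand; what a row does not reach is not made up. A row lasts 1/10 s, in which the tool goes at most 50 mm and 8.59 degrees, less where a joint would pass 70% of its speed; a pose out of reach is approached as far as the arm can. A call with a gripper value outside its range is refused whole. The fingers move at their own pace and stop on an object; FORCE is the grip in N (left out, the last holds). Time passes only in rows, so rows that do not move let the fingers close. It gives the time, the measured TCP pose, the force, the opening and the grip force at its end, in the units of the state.
- r.get_obs(): the state, without advancing time (a new reading comes with each control period).
- vision.camera(name): name is "scene" or "side" or "wrist"; returns (picture, depth): 384x512x3 uint8, blue, green, red; 384x512 float32, m along the optical axis (not along the pixel's ray), 0 where there is no reading.
- vision.camera_model(name): a dict with "vertical_fov" (degrees; the focal length in pixels is half the picture's height over the tangent of half this angle, whatever the lens; pixels are square), "cx", "cy" (the principal point, pixels), "world_to_cam" (4x4, takes a point from world to camera coordinates); the wrist camera has in their place "hand_eye" (4x4, takes a point from camera to tool coordinates, whose origin is the TCP and whose axes are the flange's). Camera axes: x right, y down, z forward; pixel columns grow to the right and rows downward; lengths in m; the calibration is good to about 2 mm. A picture is of the moment at which its call begins: read the wrist's pose just before it. camera_model takes no time and is no camera call.
- r.hand_in(): hands the job in; it is judged then, once.
The state is a dict: "t": time; "joint_pos": joint angles; "qvel": joint speeds; "joint_efforts": joint torques, N m; "ee_pos": TCP position; "tcp_rot": TCP orientation; "ft_force": force on the tool from outside, world axes, zero at the start; "ft_torque": the same for the moment, N m; "finger_gap": opening from 0.0 (shut) to 1.0 (fully open); "grip_force": force on a finger pad.
Only numpy, scipy, OpenCV 4.12 (cv2) and the standard library are available. Lean on these libraries where they do the work, as an engineer would, in place of code of your own. Each camera call takes 0.05 s, during which the arm holds its last target. There are 200 camera calls.

## Working session

There is one attempt and no reset: what is moved stays moved. The work goes in short steps, Python scripts to look and compute and a shell command to move; the robot and the scene stay as the last step left them, time stands still between calls to the robot, and variables do not carry over. Pictures are saved under pics/ and viewed, at most 10 in all, crops included, and the job is handed in when it is done.

```bash
mkdir -p pics
cat > h.py <<'E'
import numpy as np, cv2
from rig import r, vision
def cam(n):
    o=r.get_obs(); im,d=vision.camera(n); m=vision.camera_model(n)
    f=im.shape[0]/2/np.tan(np.radians(m["vertical_fov"])/2)
    if n=="wrist":
        T=np.eye(4);T[:3,:3]=o["tcp_rot"];T[:3,3]=o["ee_pos"];c2w=T@np.array(m["hand_eye"])
    else: c2w=np.linalg.inv(np.array(m["world_to_cam"]))
    return im,d,(f,m["cx"],m["cy"],c2w)
def ray(c,u,v,z):
    f,cx,cy,T=c; d=T[:3,:3]@np.array([(u-cx)/f,(v-cy)/f,1]); p=T[:3,3]
    return p+d*(z-p[2])/d[2]
def pts(d,c):
    f,cx,cy,T=c; v,u=np.indices(d.shape)
    P=np.stack([(u-cx)/f*d,(v-cy)/f*d,d],-1)@T[:3,:3].T+T[:3,3]; return P
E
python3 - <<'E'
from h import *
a,d,c=cam("scene"); b,d2,c2=cam("side"); w,d3,c3=cam("wrist")
np.savez("s0.npz",a=a,d=d,b=b,d2=d2)
cv2.imwrite("pics/a.png",np.vstack([np.hstack([a,b])]) if 0 else cv2.resize(np.hstack([a,b]),(800,300)))
cv2.imwrite("pics/a1.png",a);cv2.imwrite("pics/b1.png",b)
for n,im,dd,cc in(("scene",a,d,c),("side",b,d2,c2)):
    print(n,cc[0],cc[1:3],cc[3].round(3).tolist())
    P=pts(dd,cc); h=cv2.cvtColor(im,cv2.COLOR_BGR2HSV)
    for nm,m in (("red",((h[...,0]<8)|(h[...,0]>172))&(h[...,1]>130)&(h[...,2]>60)),("green",(h[...,0]>40)&(h[...,0]<90)&(h[...,1]>80))):
        k,l,s,ce=cv2.connectedComponentsWithStats(m.astype(np.uint8))
        for i in range(1,k):
            if s[i,4]>80:
                q=P[(l==i)&(dd>0)]; print(nm,s[i],ce[i].round(1),np.median(q,0).round(3) if len(q) else None,np.percentile(q,[2,98],0).round(3).tolist() if len(q) else None)
E
```

```text
scene 430.9231465127953 (263.499405083699, 193.193825565953) [[-0.738, 0.471, -0.482, 1.12], [0.674, 0.505, -0.539, 0.593], [-0.011, -0.723, -0.69, 0.864], [0.0, 0.0, 0.0, 1.0]]
red [217 156  21  16 251] [226.6 163.3] [ 0.592 -0.144  0.119] [[0.567, -0.172, 0.114], [0.619, -0.119, 0.122]]
red [102 201  53  33 844] [125.6 215.5] [ 0.866 -0.25   0.036] [[0.826, -0.256, 0.005], [0.912, -0.159, 0.074]]
red [187 234  29  24 278] [200.6 244.9] [ 0.774 -0.035  0.022] [[0.76, -0.079, 0.014], [0.785, 0.008, 0.026]]
red [ 231  334   70   50 1983] [264.8 361.4] [0.86  0.291 0.013] [[0.826, 0.267, 0.005], [0.907, 0.361, 0.075]]
green [115 101  34  28 304] [134.5 115.5] [ 0.612 -0.604  0.063] [[0.574, -0.646, 0.021], [0.663, -0.594, 0.097]]
green [ 293  218   50   46 1561] [318. 240.] [0.542 0.153 0.027] [[0.486, 0.097, 0.005], [0.609, 0.217, 0.032]]
side 387.0535586345645 (256.64906636645657, 184.6252471603477) [[-0.882, -0.367, 0.296, 0.212], [-0.471, 0.663, -0.582, 0.717], [0.017, -0.652, -0.758, 1.006], [0.0, 0.0, 0.0, 1.0]]
red [377  91  28  14 188] [392.4  97. ] [ 0.366 -1.337 -0.386] [[0.307, -1.779, -0.672], [0.457, -1.249, -0.33]]
red [195 106  38  38 669] [215.8 121.7] [ 0.876 -0.242  0.039] [[0.819, -0.257, 0.007], [0.921, -0.159, 0.078]]
red [267 138  18  15 198] [275.7 144.4] [ 0.585 -0.147  0.122] [[0.559, -0.176, 0.113], [0.614, -0.122, 0.126]]
red [206 157  17  23 170] [214.  167.4] [ 0.763 -0.036  0.023] [[0.753, -0.086, 0.002], [0.778, 0.007, 0.029]]
red [  94  200   54   50 1485] [120.5 224.1] [0.881 0.305 0.03 ] [[0.82, 0.266, 0.006], [0.921, 0.36, 0.077]]
red [  11  274   81   72 2406] [ 50.8 309.4] [0.836 0.602 0.059] [[0.798, 0.522, 0.016], [0.896, 0.68, 0.071]]
green [311  74  28  23 420] [324.1  86.6] [ 0.585 -0.608  0.064] [[0.55, -0.654, 0.02], [0.643, -0.596, 0.103]]
green [ 224  217   38   36 1307] [242.9 234.3] [0.541 0.154 0.028] [[0.476, 0.093, 0.006], [0.6, 0.22, 0.035]]
```

View pics/a1.png

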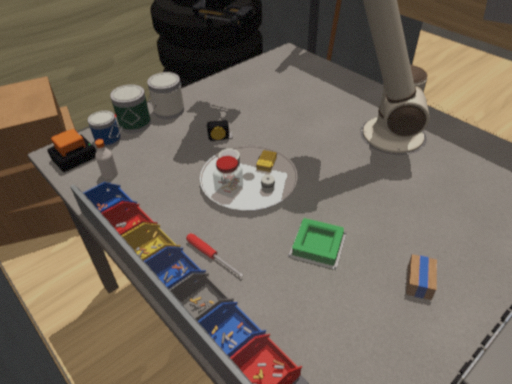

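View pics/b1.png

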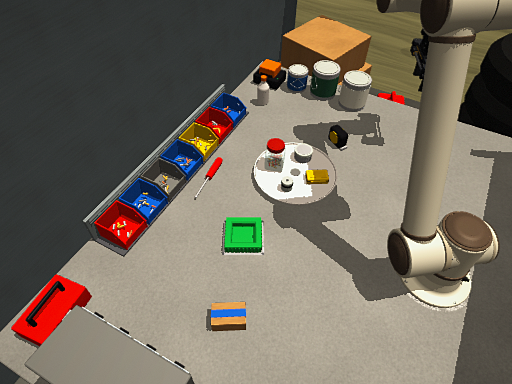

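Scene: jar with its red lid at (227,163), tin behind it, anchor case (267,159), door stop (267,183), grip (318,240). The side view agrees: lid (276,144), tin (304,153), grip (243,234).

Run:
```python
from h import *
o=r.get_obs(); print(o["tcp_rot"].round(3).tolist() if hasattr(o["tcp_rot"],"round") else o["tcp_rot"],r.tcp_to_grasp)
print(np.array(vision.camera_model("wrist")["hand_eye"]).round(3).tolist(),vision.camera_model("wrist")["vertical_fov"])
s=np.load("s0.npz")
for n,k in(("scene","a"),("side","b")):
    m=vision.camera_model(n);im=s[k];f=192/np.tan(np.radians(m["vertical_fov"])/2);c=(f,m["cx"],m["cy"],np.linalg.inv(np.array(m["world_to_cam"])))
    h=cv2.cvtColor(im,cv2.COLOR_BGR2HSV)
    P=pts(s["d" if k=="a" else "d2"],c)
    g=(h[...,0]>40)&(h[...,0]<90)&(h[...,1]>80)&(np.abs(P[...,2]-.031)<.004)&(np.hypot(P[...,0]-.54,P[...,1]-.154)<.1)
    v,u=np.nonzero(g); q=np.array([ray(c,x,y,.031)[:2] for x,y in zip(u,v)],np.float32)
    print(n,"grip",cv2.minAreaRect(q*1000))
    hh=((h[...,0]<8)|(h[...,0]>172))&(h[...,1]>130)&(np.hypot(P[...,0]-.59,P[...,1]+.147)<.08)&(P[...,2]>.117)
    v,u=np.nonzero(hh); q=np.array([ray(c,x,y,.1205)[:2] for x,y in zip(u,v)],np.float32)
    print("lid",cv2.minEnclosingCircle(q*1000),q.mean(0))
```

```text
[[-0.919, -0.395, -0.001], [-0.395, 0.919, 0.002], [0.0, 0.002, -1.0]] -0.0187
[[0.0, -0.954, -0.301, 0.084], [1.0, 0.001, -0.001, 0.001], [0.001, -0.301, 0.954, -0.163], [0.0, 0.0, 0.0, 1.0]] 65.22783277184146
scene grip ((547.045654296875, 156.9834442138672), (112.5782241821289, 108.21441650390625), 28.51291847229004)
lid ((593.21044921875, -144.93894958496094), 29.72484016418457) [ 0.5926312  -0.14438717]
side grip ((540.477294921875, 154.5257110595703), (110.76387786865234, 111.13893127441406), 28.839689254760742)
lid ((586.6151733398438, -148.82888793945312), 32.14213180541992) [ 0.5870133 -0.1496725]
```

```bash
python3 -m jog '[{"dp":[-0.0345,0.0184,-0.002]},{"dp":[-0.0345,0.0184,-0.002]},{"dp":[-0.0345,0.0184,-0.002]},{"dp":[-0.0345,0.0184,-0.002]},{"dp":[-0.0345,0.0184,-0.002]},{"dp":[-0.0345,0.0184,-0.002]},{"dp":[-0.0345,0.0184,-0.002]},{"dp":[-0.0345,0.0184,-0.002]},{"dp":[-0.0345,0.0184,-0.002]},{"dp":[-0.0345,0.0184,-0.002]},{"dp":[-0.0345,0.0184,-0.002]},{"dp":[-0.0345,0.0184,-0.002]},{"dp":[-0.0345,0.0184,-0.002]},{"dp":[-0.0345,0.0184,-0.002]},{"dp":[0,0,0]},{"dp":[0,0,0]}]'
python3 - <<'E'
from h import *
w,d,c=cam("wrist"); np.savez("w1.npz",w=w,d=d,T=c[3],f=c[0],cx=c[1],cy=c[2]); cv2.imwrite("pics/w1.png",w)
print(r.get_obs()["joint_pos"])
P=pts(d,c); h=cv2.cvtColor(w,cv2.COLOR_BGR2HSV)
m=((h[...,0]<8)|(h[...,0]>172))&(h[...,1]>130)&(P[...,2]>.11)
v,u=np.nonzero(m); q=np.array([ray(c,x,y,.1205)[:2] for x,y in zip(u,v)],np.float32)
print(len(q),cv2.minEnclosingCircle(q*1000),q.mean(0),np.median(P[m],0))
E
```

```text
[-9.06385520e-01  3.85233929e-01  7.15494832e-03 -2.55423430e-04
 -1.19399714e+00 -2.58602335e-01]
27 ((268.340087890625, -605.5193481445312), 211.322509765625) [ 0.23223612 -0.7254165 ] [ 0.16950307 -0.60628013  0.3851735 ]validation failed for argument at $[0]...
```

View pics/w1.png

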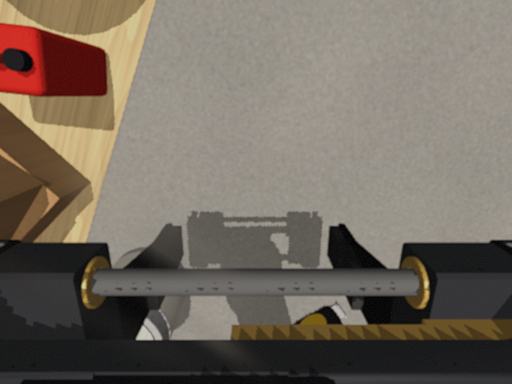

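The wrist picture (no move made; the row format was refused) shows the gripper hiding rows below 240. I'll hover with the jar offset along tool +x and give all keys.

```bash
python3 -m jog '[{"turn":[0,0,0],"dp":[-0.0389,0.0184,-0.004],"claw":0.087},{"turn":[0,0,0],"dp":[-0.0389,0.0184,-0.004],"claw":0.087},{"turn":[0,0,0],"dp":[-0.0389,0.0184,-0.004],"claw":0.087},{"turn":[0,0,0],"dp":[-0.0389,0.0184,-0.004],"claw":0.087},{"turn":[0,0,0],"dp":[-0.0389,0.0184,-0.004],"claw":0.087},{"turn":[0,0,0],"dp":[-0.0389,0.0184,-0.004],"claw":0.087},{"turn":[0,0,0],"dp":[-0.0389,0.0184,-0.004],"claw":0.087},{"turn":[0,0,0],"dp":[-0.0389,0.0184,-0.004],"claw":0.087},{"turn":[0,0,0],"dp":[-0.0389,0.0184,-0.004],"claw":0.087},{"turn":[0,0,0],"dp":[-0.0389,0.0184,-0.004],"claw":0.087},{"turn":[0,0,0],"dp":[-0.0389,0.0184,-0.004],"claw":0.087},{"turn":[0,0,0],"dp":[-0.0389,0.0184,-0.004],"claw":0.087},{"turn":[0,0,0],"dp":[-0.0389,0.0184,-0.004],"claw":0.087},{"turn":[0,0,0],"dp":[-0.0389,0.0184,-0.004],"claw":0.087},{"turn":[0,0,0],"dp":[0,0,0],"claw":0.087},{"turn":[0,0,0],"dp":[0,0,0],"claw":0.087}]'
python3 - <<'E'
from h import *
w,d,c=cam("wrist"); np.savez("w1.npz",w=w,d=d,T=c[3],f=c[0],cx=c[1],cy=c[2]); cv2.imwrite("pics/w2.png",w)
o=r.get_obs();print(o["joint_pos"],o["ft_force"])
P=pts(d,c); h=cv2.cvtColor(w,cv2.COLOR_BGR2HSV)
m=((h[...,0]<8)|(h[...,0]>172))&(h[...,1]>130)&(P[...,2]>.11)
v,u=np.nonzero(m); q=np.array([ray(c,x,y,.1205)[:2] for x,y in zip(u,v)],np.float32)
if len(q): print(len(q),cv2.minEnclosingCircle(q*1000),q.mean(0),np.median(P[m],0))
E
```

```text
t: 1.8
ee_pos: [0.6456, -0.1217, 0.2776]
tcp_rot: [[-0.918, -0.396, -0.002], [-0.396, 0.918, 0.0], [0.001, 0.001, -1.0]]
ft_force: [0.3, -0.5, 0.5]
finger_gap: 1.002
grip_force: 0.0
[ 5.81047179e-02  4.11620204e-01  1.87180896e-01 -5.53020045e-05
 -1.34774259e+00 -1.22276864e+00] [-0.6625959   0.62350765 -0.08113424]
2636 ((730.79541015625, -78.42023468017578), 189.5454559326172) [ 0.5975056 -0.1517432] [ 0.58700886 -0.15142846  0.12271081]
```

View pics/w2.png

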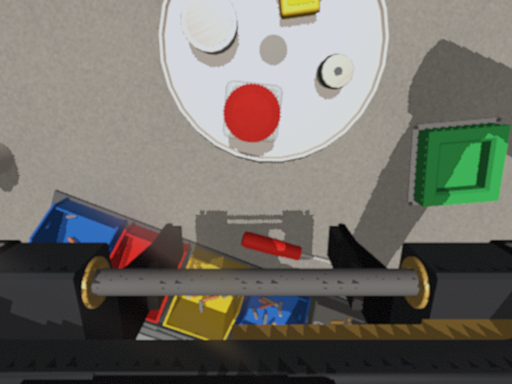

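Run:
```python
from h import *
s=np.load("w1.npz");w,d=s["w"],s["d"];c=(float(s["f"]),float(s["cx"]),float(s["cy"]),s["T"])
P=pts(d,c); h=cv2.cvtColor(w,cv2.COLOR_BGR2HSV); near=np.hypot(P[...,0]-.59,P[...,1]+.15)<.06
m=((h[...,0]<8)|(h[...,0]>172))&(h[...,1]>130)&(P[...,2]>.116)&near
rp=lambda m,z:np.array([ray(c,x,y,z)[:2] for y,x in zip(*np.nonzero(m))],np.float32)*1000
print("lid",cv2.minEnclosingCircle(rp(m,.1205)))
for lo,hi in((.03,.08),(.08,.098)):
    j=near&(P[...,2]>lo)&(P[...,2]<hi); q=(P[j][:,:2]*1000).astype(np.float32); print(lo,len(q),cv2.minAreaRect(q) if len(q) else "",np.median(P[j][:,2]) if len(q) else "")
g=(h[...,0]>40)&(h[...,0]<90)&(h[...,1]>80)&(np.abs(P[...,2]-.031)<.006); print("grip",cv2.minAreaRect(rp(g,.031)),np.median(P[g][:,2]))
l=(P[...,2]>.025)&(P[...,2]<.1)&(P[...,1]<.05)&(P[...,0]<.62)&(P[...,0]>.4)
k,lb,st,ce=cv2.connectedComponentsWithStats(l.astype(np.uint8))
for i in range(1,k):
    if st[i,4]>100: print(ce[i].round(),np.median(P[lb==i],0).round(3))
z=cv2.resize(w[60:175,190:320],None,fx=5,fy=5,interpolation=cv2.INTER_CUBIC); cv2.imwrite("pics/w3.png",z)
```

```text
lid ((690.27294921875, -188.1977081298828), 139.1451873779297)
0.03 0  
0.08 568 ((587.4069213867188, -150.3864288330078), (63.9179801940918, 63.92913818359375), 17.773117065429688) 0.09426758233816854
grip ((541.7842407226562, 150.00950622558594), (111.07591247558594, 114.91612243652344), 28.526493072509766) 0.031843790283792583
[165.  51.] [ 0.566 -0.284  0.026]
[209.  25.] [ 0.519 -0.231  0.06 ]
[298.   8.] [ 0.46  -0.147  0.046]
[362.  85.] [ 0.501 -0.027  0.026]
[334.  72.] [ 0.507 -0.078  0.06 ]
[233.  87.] [ 0.57  -0.181  0.094]
[274.  91.] [ 0.556 -0.135  0.094]
```

View pics/w3.png

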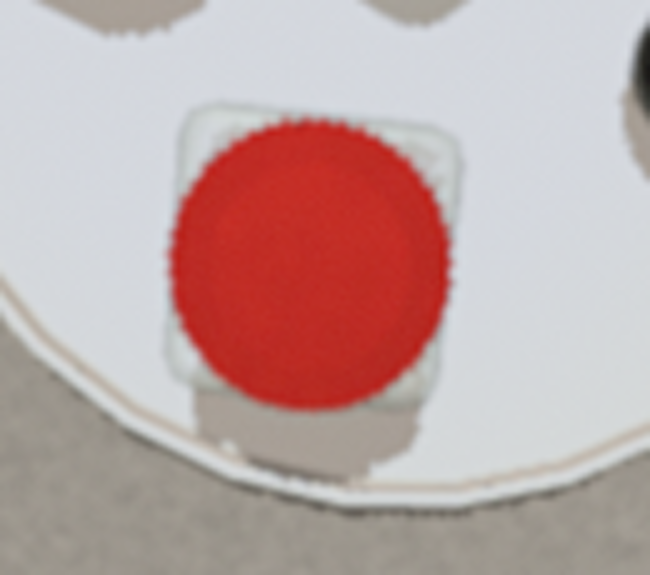

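The crop shows the jar's square shoulder slightly turned from the tool axes, lid centred. Depth gives the jar at (0.588,-0.149), yaw 17.8°, with a 63.9 mm square. I'll turn by +5.5° and go above it.

```bash
python3 -m jog '[{"turn":[0,0,5.5],"dp":[0,0,0],"claw":0.087},{"turn":[0,0,0],"dp":[0.0158,-0.0021,0.025],"claw":0.087},{"turn":[0,0,0],"dp":[0.0158,-0.0021,0.025],"claw":0.087},{"turn":[0,0,0],"dp":[0.0158,-0.0021,0.025],"claw":0.087},{"turn":[0,0,0],"dp":[0.0158,-0.0021,0.025],"claw":0.087},{"turn":[0,0,0],"dp":[0,0,0],"claw":0.087},{"turn":[0,0,0],"dp":[0,0,0],"claw":0.087}]'
python3 - <<'E'
from h import *
o=r.get_obs();R=np.array(o["tcp_rot"]);print(np.array(o["ee_pos"]),"yaw",np.degrees(np.arctan2(R[1,0],R[0,0]))%360,"tilt",R[:2,2])
print("dp",R.T@(np.array([.588,-.1495,.060])-o["ee_pos"]))
w,d,c=cam("wrist");P=pts(d,c);near=np.hypot(P[...,0]-.59,P[...,1]+.15)<.055
j=near&(P[...,2]>.08)&(P[...,2]<.098); q=(P[j][:,:2]*1000).astype(np.float32); print(len(q),cv2.minAreaRect(q))
h=cv2.cvtColor(w,cv2.COLOR_BGR2HSV);m=near&((h[...,0]<8)|(h[...,0]>172))&(h[...,1]>130)&(P[...,2]>.117)
q=(P[m][:,:2]*1000).astype(np.float32); print("lid",cv2.minEnclosingCircle(q),np.median(P[m][:,2]))
E
```

```text
t: 2.55
ee_pos: [0.5877, -0.1511, 0.1795]
tcp_rot: [[-0.953, -0.304, 0.001], [-0.304, 0.953, -0.001], [-0.001, -0.001, -1.0]]
ft_force: [0.4, 0.1, 0.0]
finger_gap: 0.998
grip_force: 0.0
[ 0.58770618 -0.15107288  0.17951064] yaw 197.67862753149362 tilt [ 0.00092383 -0.00086101]
dp [-0.00068365  0.00154094  0.11950947]
1130 ((585.0234375, -150.5489959716797), (61.27570343017578, 64.07894134521484), 19.275951385498047)
lid ((587.292236328125, -149.3266143798828), 51.529693603515625) 0.12262771477325368
```

```bash
python3 -m jog '[{"turn":[0,0,0],"dp":[0,0.0002,0.02],"claw":0.087},{"turn":[0,0,0],"dp":[0,0.0002,0.02],"claw":0.087},{"turn":[0,0,0],"dp":[0,0.0002,0.02],"claw":0.087},{"turn":[0,0,0],"dp":[0,0.0002,0.02],"claw":0.087},{"turn":[0,0,0],"dp":[0,0.0002,0.02],"claw":0.087},{"turn":[0,0,0],"dp":[0,0,0.015],"claw":0.087},{"turn":[0,0,0],"dp":[0,0,0.0045],"claw":0.087},{"turn":[0,0,0],"dp":[0,0,0],"claw":0.087}]' 
python3 -m jog '[{"turn":[0,0,0],"dp":[0,0,0],"claw":0.075},{"turn":[0,0,0],"dp":[0,0,0],"claw":0.071},{"turn":[0,0,0],"dp":[0,0,0],"claw":0.068},{"turn":[0,0,0],"dp":[0,0,0],"claw":0.065},{"turn":[0,0,0],"dp":[0,0,0],"claw":0.06},{"turn":[0,0,0],"dp":[0,0,0],"claw":0.055},{"turn":[0,0,0],"dp":[0,0,0],"claw":0.05},{"turn":[0,0,0],"dp":[0,0,0],"claw":0.05}]' 30
```

```text
t: 3.4
ee_pos: [0.5886, -0.1489, 0.0596]
tcp_rot: [[-0.952, -0.305, 0.001], [-0.305, 0.952, -0.0], [-0.001, -0.001, -1.0]]
ft_force: [0.4, -0.5, 0.4]
finger_gap: 0.998
grip_force: 0.0
t: 4.2
ee_pos: [0.5881, -0.149, 0.0596]
tcp_rot: [[-0.952, -0.305, 0.002], [-0.305, 0.952, -0.0], [-0.001, -0.001, -1.0]]
ft_force: [0.4, -0.0, 3.2]
finger_gap: 0.73
grip_force: 30.0
```

```bash
python3 -m jog '[{"turn":[0,0,0],"dp":[0,0,-0.005],"claw":0.05},{"turn":[0,0,0],"dp":[0,0,-0.01],"claw":0.05},{"turn":[0,0,0],"dp":[0,0,-0.02],"claw":0.05},{"turn":[0,0,0],"dp":[0,0,-0.025],"claw":0.05},{"turn":[0,0,-3],"dp":[0,0,-0.025],"claw":0.05},{"turn":[0,0,-4],"dp":[0,0,-0.025],"claw":0.05},{"turn":[0,0,-3.8],"dp":[0,0,-0.01],"claw":0.05},{"turn":[0,0,0],"dp":[-0.0075,0.01,0],"claw":0.05},{"turn":[0,0,0],"dp":[-0.015,0.02,0],"claw":0.05},{"turn":[0,0,0],"dp":[-0.0225,0.03,0],"claw":0.05},{"turn":[0,0,0],"dp":[-0.0225,0.03,0],"claw":0.05},{"turn":[0,0,0],"dp":[-0.0225,0.03,0],"claw":0.05},{"turn":[0,0,0],"dp":[-0.0225,0.03,0],"claw":0.05},{"turn":[0,0,0],"dp":[-0.0225,0.03,0],"claw":0.05},{"turn":[0,0,0],"dp":[-0.0225,0.03,0],"claw":0.05},{"turn":[0,0,0],"dp":[-0.0225,0.03,0],"claw":0.05},{"turn":[0,0,0],"dp":[-0.02,0.027,0],"claw":0.05},{"turn":[0,0,0],"dp":[-0.015,0.02,0],"claw":0.05},{"turn":[0,0,0],"dp":[0,0,0],"claw":0.05},{"turn":[0,0,0],"dp":[0,0,0],"claw":0.05}]'
cat > m.py <<'E'
from h import *
import sys
o=r.get_obs();R=np.array(o["tcp_rot"]);e=np.array(o["ee_pos"]);print(e,"yaw",np.degrees(np.arctan2(R[1,0],R[0,0]))%360,"tilt",R[:2,2],o["ft_force"],o["finger_gap"])
w,d,c=cam("wrist");cv2.imwrite(sys.argv[1],w);P=pts(d,c);h=cv2.cvtColor(w,cv2.COLOR_BGR2HSV)
np.savez("w2.npz",w=w,d=d,T=c[3],f=c[0],cx=c[1],cy=c[2],R=R,e=e)
gr=(h[...,0]>40)&(h[...,0]<90)&(h[...,1]>80)
g=gr&(P[...,2]>.026)&(P[...,2]<.037)
q=(P[g][:,:2]*1000).astype(np.float32);print("rim",len(q),cv2.minAreaRect(q),np.median(P[g][:,2]))
fl=gr&(P[...,2]>.005)&(P[...,2]<.0145)&(np.hypot(P[...,0]-.543,P[...,1]-.154)<.045)
q=(P[fl][:,:2]*1000).astype(np.float32)
if len(q)>3: print("floor",len(q),cv2.minAreaRect(q),np.median(P[fl][:,2]))
E
python3 m.py pics/w4.png
```

```text
t: 6.2
ee_pos: [0.6375, 0.2068, 0.177]
tcp_rot: [[-0.878, -0.478, -0.004], [-0.478, 0.878, -0.002], [0.005, 0.001, -1.0]]
ft_force: [-0.6, -0.3, -5.3]
finger_gap: 0.732
grip_force: 30.0
[0.63754192 0.2068103  0.17696666] yaw 208.57630801017274 tilt [-0.00430031 -0.00153767] [-0.57715304 -0.3002685  -5.32939564] 0.7324788200835625
rim 8445 ((540.8673706054688, 153.36953735351562), (112.09574127197266, 111.20862579345703), 28.425853729248047) 0.03220684735880486
floor 4904 ((541.457275390625, 153.030029296875), (69.00299835205078, 69.37621307373047), 28.497093200683594) 0.01043121572673042
```

View pics/w4.png

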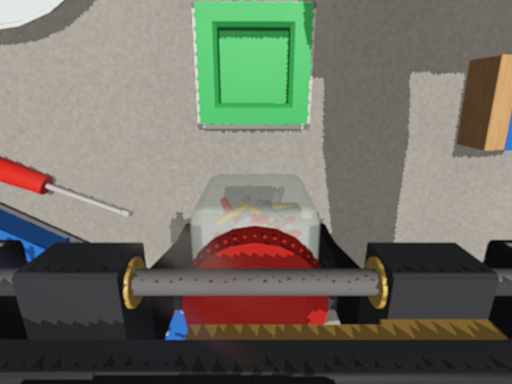

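The wrist view shows the pocket clearly at (254,62) and the held jar's lower front edge at about row 176, the lid at (257,270). Now the jar's offset in the hand.

Run:
```python
from h import *
s=np.load("w2.npz");w,d=s["w"],s["d"];c=(float(s["f"]),float(s["cx"]),float(s["cy"]),s["T"]);R,e=s["R"],s["e"]
P=(pts(d,c)-e)@R
h=cv2.cvtColor(w,cv2.COLOR_BGR2HSV)
for v in range(170,232,4): print(v,P[v,256].round(4))
g=cv2.cvtColor(w,cv2.COLOR_BGR2GRAY)[165:225,245:265].mean(1);print(g.round().astype(int).tolist())
zb=e[2]-.0406
for v in (174,176,178): print(v,((ray(c,256,v,zb)-e)@R)[:2].round(4))
for z in (.070,.0755):
    for v in (204,208,212): print(z,v,((ray(c,256,v,zb+z)-e)@R)[:2].round(4))
j=(P[...,2]<-.028)&(P[...,2]>-.036)&(np.hypot(P[...,0],P[...,1])<.05)
print(j.sum(),P[j].min(0),P[j].max(0))
print("dp to pocket",R.T@(np.array([.5415,.1530,e[2]])-e))
```

```text
170 [-0.0003  0.0019  0.1764]
174 [0.033  0.0015 0.0303]
178 [0.033  0.0014 0.0201]
182 [0.0328 0.0014 0.0117]
186 [ 0.0836  0.0009 -0.1635]
190 [ 0.0331  0.0014 -0.0051]
194 [ 0.033   0.0014 -0.0118]
198 [ 0.0328  0.0013 -0.0178]
202 [ 0.0328  0.0013 -0.0236]
206 [ 0.0329  0.0013 -0.0296]
210 [ 0.0318  0.0013 -0.0319]
214 [ 0.0304  0.0013 -0.0335]
218 [ 0.0291  0.0013 -0.0352]
222 [ 0.027   0.0013 -0.0349]
226 [ 0.0311  0.0013 -0.0484]
230 [ 0.0308  0.0013 -0.0517]
[165, 166, 167, 167, 167, 166, 167, 166, 160, 150, 147, 148, 149, 148, 148, 149, 148, 148, 149, 148, 142, 130, 123, 123, 124, 123, 123, 123, 124, 124, 123, 122, 121, 121, 120, 118, 118, 118, 120, 122, 124, 130, 137, 144, 151, 157, 163, 169, 171, 170, 167, 170, 172, 175, 177, 178, 177, 178, 184, 190]
174 [0.0303 0.0015]
176 [0.0288 0.0015]
178 [0.0274 0.0015]
0.07 204 [0.0338 0.0013]
0.07 208 [0.0317 0.0013]
0.07 212 [0.0297 0.0013]
0.0755 204 [0.0358 0.0013]
0.0755 208 [0.0339 0.0013]
0.0755 212 [0.0319 0.0013]
3404 [ 0.00094097 -0.04328806 -0.03599984] [ 0.03367025  0.04391515 -0.02800256]
dp to pocket [ 0.11008007 -0.00131592  0.00049575]
```

Run:
```python
from h import *
s=np.load("w2.npz");w,d=s["w"],s["d"];c=(float(s["f"]),float(s["cx"]),float(s["cy"]),s["T"]);R,e=s["R"],s["e"]
P=(pts(d,c)-e)@R
for v in range(174,212,3):
    k=(np.abs(P[v,:,0]-.031)<.004)&(np.abs(P[v,:,2])<.045); y=P[v,k,1]
    if len(y): print(v,len(y),y.min().round(4),y.max().round(4),((y.min()+y.max())/2).round(4))
h=cv2.cvtColor(w,cv2.COLOR_BGR2HSV);m=((h[...,0]<8)|(h[...,0]>172))&(h[...,1]>130)&(P[...,2]<-.045)&(P[...,2]>-.075)
for v in range(232,264,5):
    y=P[v,m[v],1]
    if len(y):print("lid",v,y.min(),y.max(),P[v,m[v],0].mean(),P[v,m[v],2].mean())
```

```text
174 74 -0.024 0.0248 0.0004
177 88 -0.0287 0.0294 0.0003
180 92 -0.0291 0.0298 0.0004
183 95 -0.0294 0.0293 -0.0
186 96 -0.0287 0.0297 0.0005
189 102 -0.0294 0.03 0.0003
192 104 -0.0286 0.0295 0.0004
195 108 -0.0288 0.0298 0.0005
198 111 -0.0292 0.0295 0.0002
201 114 -0.0289 0.0298 0.0004
204 116 -0.0294 0.0303 0.0004
207 120 -0.0286 0.03 0.0007
210 124 -0.0291 0.0304 0.0006
lid 232 -0.010494992419480752 0.01160087664477779 0.030239471062045505 -0.052395418311486905
lid 237 -0.015029344326893346 0.017093759415239308 0.029415264672762006 -0.055232921547978764
lid 242 -0.017370930443544173 0.01888752920337018 0.028803082716779692 -0.058302882681978314
lid 247 -0.017426990742066082 0.021705394862377526 0.027873268708917428 -0.06059671158601987
lid 252 -0.01811342375013514 0.024206264724772684 0.026262017248355748 -0.061550694134820894
lid 257 -0.016189946494843396 0.0242126644847992 0.024458090579951616 -0.06214855553819461
lid 262 -0.018817353579339377 0.02688089648315737 0.02241996189690499 -0.06235799057228138
```

```bash
python3 -m jog '[{"turn":[0,0,0],"dp":[0.012,-0.0003,0.0],"claw":0.05},{"turn":[0,0,0],"dp":[0.025,-0.0004,0.01],"claw":0.05},{"turn":[0,0,0],"dp":[0.03,-0.0004,0.02],"claw":0.05},{"turn":[0,0,0],"dp":[0.025,-0.0004,0.02],"claw":0.05},{"turn":[0,0,0],"dp":[0.0172,-0.0002,0.02],"claw":0.05},{"turn":[0,0,0],"dp":[0,0,0.015],"claw":0.05},{"turn":[0,0,0],"dp":[0,0,0.007],"claw":0.05},{"turn":[0,0,0],"dp":[0,0,0],"claw":0.05},{"turn":[0,0,0],"dp":[0,0,0],"claw":0.05},{"turn":[0,0,0],"dp":[0,0,0],"claw":0.05}]'
python3 - <<'E'
from h import *
s=np.load("w2.npz");R,e=s["R"],s["e"];tg=e+R@np.array([.1092,-.0017,0]);o=r.get_obs();print(tg,np.array(o["tcp_rot"]).T@(tg-o["ee_pos"]))
E
```

```text
t: 7.25
ee_pos: [0.545, 0.1527, 0.088]
tcp_rot: [[-0.878, -0.478, 0.002], [-0.478, 0.878, 0.001], [-0.002, -0.0, -1.0]]
ft_force: [0.1, 0.5, -5.2]
finger_gap: 0.729
grip_force: 30.0
[0.5424587  0.15308443 0.17745816] [ 0.00187254  0.00156513 -0.08945367]
```

```bash
python3 -m jog '[{"turn":[0,0,0],"dp":[0.0019,0.0016,0],"claw":0.05},{"turn":[0,0,0],"dp":[0,0,0.003],"claw":0.05},{"turn":[0,0,0],"dp":[0,0,0],"claw":0.05},{"turn":[0,0,0],"dp":[0,0,0],"claw":0.05}]'
python3 - <<'E'
from h import *
tg=np.array([.54246,.15308,.0496]);o=r.get_obs();print(np.array(o["tcp_rot"]).T@(tg-o["ee_pos"]))
E
```

```text
t: 7.65
ee_pos: [0.5416, 0.1528, 0.084]
tcp_rot: [[-0.878, -0.478, -0.0], [-0.478, 0.878, -0.0], [0.0, -0.0, -1.0]]
ft_force: [0.7, 0.3, -4.8]
finger_gap: 0.737
grip_force: 30.0
[-0.00091917 -0.00018399  0.03438372]
```

```bash
python3 -m jog '[{"turn":[0,0,0],"dp":[-0.0004,0,0.005],"claw":0.05},{"turn":[0,0,0],"dp":[0,0,0.005],"claw":0.05},{"turn":[0,0,0],"dp":[0,0,0.005],"claw":0.05},{"turn":[0,0,0],"dp":[0,0,0.003],"claw":0.05},{"turn":[0,0,0],"dp":[0,0,0],"claw":0.05}]'
```

```text
t: 8.15
ee_pos: [0.5416, 0.1527, 0.0652]
tcp_rot: [[-0.878, -0.478, -0.001], [-0.478, 0.878, -0.001], [0.002, -0.0, -1.0]]
ft_force: [-0.1, -0.1, -4.6]
finger_gap: 0.732
grip_force: 30.0
```

```bash
python3 -m jog '[{"turn":[0,0,0],"dp":[0,0,0.004],"claw":0.05},{"turn":[0,0,0],"dp":[0,0,0.004],"claw":0.05},{"turn":[0,0,0],"dp":[0,0,0],"claw":0.05}]'
```

```text
t: 8.45
ee_pos: [0.5415, 0.1527, 0.0574]
tcp_rot: [[-0.879, -0.478, -0.001], [-0.478, 0.879, -0.001], [0.001, 0.0, -1.0]]
ft_force: [0.0, -0.1, -4.6]
finger_gap: 0.732
grip_force: 30.0
```

```bash
python3 -m jog '[{"turn":[0,0,0],"dp":[0,0,0.003],"claw":0.05},{"turn":[0,0,0],"dp":[0,0,0.0025],"claw":0.05},{"turn":[0,0,0],"dp":[0,0,0.001],"claw":0.05},{"turn":[0,0,0],"dp":[0,0,0],"claw":0.05}]'
```

```text
t: 8.85
ee_pos: [0.5419, 0.1529, 0.0513]
tcp_rot: [[-0.878, -0.478, -0.0], [-0.478, 0.878, -0.0], [0.0, -0.0, -1.0]]
ft_force: [0.4, 0.0, -5.8]
finger_gap: 0.733
grip_force: 30.0
```

```bash
python3 -m jog '[{"turn":[0,0,0],"dp":[0,0,0.0005],"claw":0.05},{"turn":[0,0,0],"dp":[0,0,0.0005],"claw":0.05},{"turn":[0,0,0],"dp":[0,0,0],"claw":0.05}]'
```

```text
t: 9.15
ee_pos: [0.542, 0.153, 0.0506]
tcp_rot: [[-0.878, -0.478, 0.0], [-0.478, 0.878, 0.0], [-0.0, -0.0, -1.0]]
ft_force: [-0.3, -0.2, -5.5]
finger_gap: 0.733
grip_force: 30.0
```

```bash
python3 -m jog '[{"turn":[0,0,0],"dp":[0,0,0.0007],"claw":0.05},{"turn":[0,0,0],"dp":[0,0,0.0007],"claw":0.05},{"turn":[0,0,0],"dp":[0,0,0],"claw":0.05}]'
```

```text
t: 9.45
ee_pos: [0.5421, 0.153, 0.0496]
tcp_rot: [[-0.878, -0.478, 0.0], [-0.478, 0.878, 0.0], [-0.0, -0.0, -1.0]]
ft_force: [-1.9, -0.4, -1.5]
finger_gap: 0.73
grip_force: 30.0
```

```bash
python3 -m jog '[{"turn":[0,0,0],"dp":[0,0,0.0005],"claw":0.05},{"turn":[0,0,0],"dp":[0,0,0],"claw":0.05}]'
```

```text
t: 9.65
ee_pos: [0.542, 0.153, 0.0496]
tcp_rot: [[-0.878, -0.478, 0.0], [-0.478, 0.878, 0.0], [-0.0, -0.0, -1.0]]
ft_force: [-3.5, 0.4, 5.0]
finger_gap: 0.73
grip_force: 30.0
```

```bash
python3 -m jog '[{"turn":[0,0,0],"dp":[0,0,0],"claw":0.066},{"turn":[0,0,0],"dp":[0,0,0],"claw":0.072},{"turn":[0,0,0],"dp":[0,0,0],"claw":0.08},{"turn":[0,0,0],"dp":[0,0,0],"claw":0.087},{"turn":[0,0,0],"dp":[0,0,0],"claw":0.087},{"turn":[0,0,0],"dp":[0,0,-0.01],"claw":0.087},{"turn":[0,0,0],"dp":[0.0009,0,-0.014],"claw":0.087},{"turn":[0,0,0],"dp":[0,0,-0.014],"claw":0.087},{"turn":[0,0,0],"dp":[0,0,0],"claw":0.087},{"turn":[0,0,0],"dp":[0,0,0],"claw":0.087}]'
python3 - <<'E'
from h import *
o=r.get_obs();R=np.array(o["tcp_rot"]);e=np.array(o["ee_pos"]);w,d,c=cam("wrist");P=pts(d,c);Q=(P-e)@R
cv2.imwrite("pics/w5.png",w); h=cv2.cvtColor(w,cv2.COLOR_BGR2HSV)
print(o["joint_pos"][5],e)
k=(np.abs(Q[...,0]-.031)<.004)&(np.abs(Q[...,1])<.028)&(P[...,2]>.035)&(P[...,2]<.075)
q=Q[k];print(k.sum(),"front x",np.median(q[:,0]),"slope deg",np.degrees(np.polyfit(q[:,1],q[:,0],1)[0]),"y",q[:,1].min(),q[:,1].max())
j=(P[...,2]>.081)&(P[...,2]<.089)&(np.hypot(Q[...,0],Q[...,1])<.05);print("shoulder",j.sum(),np.median(P[j][:,2]),np.percentile(Q[j],[1,99],0))
m=((h[...,0]<8)|(h[...,0]>172))&(h[...,1]>130)&(P[...,2]<.125)&(P[...,2]>.09);print("lid",m.sum(),np.percentile(P[m][:,2],[2,50,98]))
E
```

```text
t: 10.65
ee_pos: [0.5413, 0.1527, 0.087]
tcp_rot: [[-0.879, -0.478, 0.001], [-0.478, 0.879, 0.001], [-0.001, 0.0, -1.0]]
ft_force: [-0.7, -0.2, 0.2]
finger_gap: 0.996
grip_force: 0.0
-1.635443139833035 [0.54127292 0.15266826 0.08704055]
1248 front x 0.03214565637057077 slope deg 0.45559255480034383 y -0.02797565922022996 0.02794440270770814
shoulder 1984 0.0848652394176323 [[ 0.00843295 -0.03033139 -0.00103522]
 [ 0.03143882  0.03075221  0.00585565]]
lid 6932 [0.10215138 0.11245816 0.11370798]
```

View pics/w5.png

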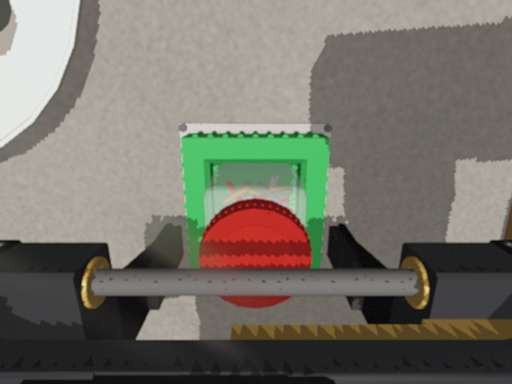

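The view shows the jar seated in the green pocket with its lid at (255,250), centred between the fingers. Now I'll grip the lid.

```bash
python3 -m jog '[{"turn":[0,0,0],"dp":[0,0,-0.001],"claw":0.075},{"turn":[0,0,0],"dp":[0,0,0],"claw":0.068},{"turn":[0,0,0],"dp":[0,0,0],"claw":0.064},{"turn":[0,0,0],"dp":[0,0,0],"claw":0.06},{"turn":[0,0,0],"dp":[0,0,0],"claw":0.055},{"turn":[0,0,0],"dp":[0,0,0],"claw":0.05},{"turn":[0,0,0],"dp":[0,0,0],"claw":0.045},{"turn":[0,0,0],"dp":[0,0,0],"claw":0.045}]' 45
```

```text
t: 11.5
ee_pos: [0.5411, 0.1526, 0.0875]
tcp_rot: [[-0.878, -0.478, -0.0], [-0.478, 0.878, 0.0], [0.0, 0.0, -1.0]]
ft_force: [1.2, 0.8, -1.0]
finger_gap: 0.681
grip_force: 45.0
```

```bash
python3 -m jog '[{"turn":[0,0,-4],"dp":[0,0,0],"claw":0.045},{"turn":[0,0,-4],"dp":[0,0,0],"claw":0.045},{"turn":[0,0,-4],"dp":[0,0,-0.0002],"claw":0.045},{"turn":[0,0,-4],"dp":[0,0,-0.0002],"claw":0.045},{"turn":[0,0,-4],"dp":[0,0,-0.0002],"claw":0.045},{"turn":[0,0,0],"dp":[0,0,0],"claw":0.045}]'; python3 -c "
from h import *
print(r.get_obs()['ft_torque'])"
```

```text
t: 12.1
ee_pos: [0.5411, 0.1524, 0.0881]
tcp_rot: [[-0.662, -0.75, -0.0], [-0.75, 0.662, -0.0], [0.0, 0.0, -1.0]]
ft_force: [0.1, -0.4, -1.4]
finger_gap: 0.679
grip_force: 45.0
[-0.02774692 -0.05715577  0.07601441]
```

```bash
cat > j.py <<'E'
from h import *
o=r.get_obs();R=np.array(o["tcp_rot"]);e=np.array(o["ee_pos"]);w,d,c=cam("wrist");P=pts(d,c)
cv2.imwrite("pics/j.png",w); h=cv2.cvtColor(w,cv2.COLOR_BGR2HSV)
print("yaw",np.degrees(np.arctan2(R[1,0],R[0,0]))%360,e,"F",np.round(o["ft_force"],1),"T",np.round(o["ft_torque"],2),o["finger_gap"])
D=P[...,:2]-[.5413,.1527]
j=(P[...,2]>.075)&(P[...,2]<.092)&(np.hypot(D[...,0],D[...,1])<.047)&(h[...,1]<90)&(w[...,2]>90)
q=(P[j][:,:2]*1000).astype(np.float32);print("jar",len(q),cv2.minAreaRect(q))
k=(P[...,2]>.036)&(P[...,2]<.07)&(np.hypot(D[...,0],D[...,1])<.045)&(h[...,1]<90)
Q=D[k]
if len(Q)>50:
  for a in (28.5,118.5,208.5,298.5):
    n=np.array([np.cos(np.radians(a)),np.sin(np.radians(a))]);t=np.array([-n[1],n[0]]);s=(np.abs(Q@n-.032)<.006)&(np.abs(Q@t)<.024)
    if s.sum()>60: p=np.polyfit(Q[s]@t,Q[s]@n,1);print("face",a,s.sum(),"turn deg",-np.degrees(np.arctan(p[0])),p[1])
m=((h[...,0]<8)|(h[...,0]>172))&(h[...,1]>130)&(P[...,2]<.2)&(P[...,2]>.09)&(np.hypot(D[...,0],D[...,1])<.04);print("lid top z",np.percentile(P[m][:,2],[2,50,98]))
E
python3 j.py
```

```text
yaw 228.54716047396937 [0.5411047  0.15236955 0.08807624] F [ 0.1 -0.4 -1.4] T [-0.03 -0.06  0.08] 0.6785479963356297
jar 2310 ((523.7779541015625, 139.0494384765625), (30.188491821289062, 66.18456268310547), 47.0844841003418)
face 208.5 800 turn deg 3.4488187600407287 0.0319218489131791
lid top z [0.10256139 0.11304286 0.11431762]
```

```bash
python3 -m jog '[{"turn":[0,0,-4],"dp":[0,0,-0.0002],"claw":0.045},{"turn":[0,0,-4],"dp":[0,0,-0.0002],"claw":0.045},{"turn":[0,0,-4],"dp":[0,0,-0.0002],"claw":0.045},{"turn":[0,0,-4],"dp":[0,0,-0.0002],"claw":0.045},{"turn":[0,0,-4],"dp":[0,0,-0.0002],"claw":0.045}]'; python3 j.py; python3 -m jog '[{"turn":[0,0,-4],"dp":[0,0,-0.0002],"claw":0.045},{"turn":[0,0,-4],"dp":[0,0,0],"claw":0.045},{"turn":[0,0,-4],"dp":[0,0,0],"claw":0.045},{"turn":[0,0,-4],"dp":[0,0,0],"claw":0.045},{"turn":[0,0,0],"dp":[0,0,0],"claw":0.045}]'; python3 j.py
```

```text
t: 12.65
ee_pos: [0.5409, 0.1522, 0.0888]
tcp_rot: [[-0.366, -0.931, -0.001], [-0.931, 0.366, -0.0], [0.001, 0.001, -1.0]]
ft_force: [0.1, -0.4, -1.5]
finger_gap: 0.683
grip_force: 45.0
yaw 248.53789473095938 [0.540864   0.15221111 0.08882571] F [ 0.1 -0.4 -1.5] T [-0.23  0.06 -0.2 ] 0.6828915260961468
jar 2040 ((529.106201171875, 132.32154846191406), (34.944400787353516, 73.48567962646484), 69.06470489501953)
face 208.5 582 turn deg 4.812191726872505 0.031570360223757386
face 298.5 243 turn deg 4.296062740049476 0.03128451029432123
lid top z [0.10331518 0.11377494 0.11507789]
t: 13.2
ee_pos: [0.5412, 0.1526, 0.0896]
tcp_rot: [[-0.097, -0.995, 0.0], [-0.995, 0.097, -0.0], [0.0, -0.0, -1.0]]
ft_force: [-1.0, -0.4, -0.8]
finger_gap: 0.681
grip_force: 45.0
yaw 264.45547279880896 [0.54121239 0.15260581 0.08959144] F [-1.  -0.4 -0.8] T [ 0.07  0.13 -0.05] 0.6807734715228003
jar 2120 ((539.1983032226562, 129.9491729736328), (36.473060607910156, 76.7863540649414), 82.49665832519531)
face 208.5 318 turn deg 4.656629911595634 0.03149387396278021
face 298.5 462 turn deg 4.293103950297116 0.03127740488207103
lid top z [0.10414556 0.11451666 0.11580379]
```

```bash
python3 -m jog '[{"turn":[0,0,-4],"dp":[0,0,0],"claw":0.045},{"turn":[0,0,-4],"dp":[0,0,0],"claw":0.045},{"turn":[0,0,0],"dp":[0,0,-0.001],"claw":0.045},{"turn":[0,0,0],"dp":[0,0,-0.002],"claw":0.045},{"turn":[0,0,0],"dp":[0,0,-0.002],"claw":0.045},{"turn":[0,0,0],"dp":[0,0,0],"claw":0.045}]'; python3 j.py
```

```text
t: 13.85
ee_pos: [0.5415, 0.1527, 0.0949]
tcp_rot: [[0.044, -0.999, 0.001], [-0.999, -0.044, 0.0], [-0.0, -0.001, -1.0]]
ft_force: [-0.1, 0.1, -0.2]
finger_gap: 0.681
grip_force: 45.0
yaw 272.49596878015916 [0.54146372 0.15267391 0.09492859] F [-0.1  0.1 -0.2] T [ 0.03  0.11 -0.03] 0.6806008580010617
jar 2393 ((544.1018676757812, 131.64495849609375), (74.48261260986328, 37.46591567993164), 1.9133260250091553)
face 208.5 157 turn deg 4.654857348753347 0.03150349998704737
face 298.5 535 turn deg 4.2683819749859655 0.03125342998258693
lid top z [0.1095686  0.11985041 0.12111799]
```

```bash
python3 -m jog '[{"turn":[0,0,0],"dp":[0,0,-0.003],"claw":0.045},{"turn":[0,0,0],"dp":[0,0,-0.005],"claw":0.045},{"turn":[0,0,0],"dp":[0,0,-0.006],"claw":0.045},{"turn":[0,0,0],"dp":[0,0,-0.005],"claw":0.045},{"turn":[0,0,0],"dp":[0,0,-0.003],"claw":0.045},{"turn":[0,0,0],"dp":[0,0,0],"claw":0.045},{"turn":[0,0,0],"dp":[0,0,0],"claw":0.045},{"turn":[0,0,0],"dp":[0,0,0],"claw":0.045}]'; python3 j.py
python3 - <<'E'
from h import *
a,_,_=cam("scene");b,_,_=cam("side")
f=lambda im,x,y:cv2.resize(im[y:y+110,x:x+130],None,fx=3,fy=3,interpolation=cv2.INTER_CUBIC)
cv2.imwrite("pics/end.png",np.hstack([f(a,250,165),f(b,180,160)]))
E
```

```text
t: 14.7
ee_pos: [0.541, 0.1525, 0.1162]
tcp_rot: [[0.044, -0.999, -0.001], [-0.999, -0.044, -0.0], [0.0, 0.001, -1.0]]
ft_force: [-0.5, 0.1, -0.2]
finger_gap: 0.68
grip_force: 45.0
yaw 272.54450956375524 [0.54097975 0.15247395 0.11618878] F [-0.5  0.1 -0.2] T [0.06 0.13 0.01] 0.6796636919683978
jar 2542 ((542.4509887695312, 149.9557342529297), (61.84669494628906, 56.558616638183594), 33.154273986816406)
face 208.5 120 turn deg 4.671532020964466 0.031458411094004615
face 298.5 433 turn deg 4.307155968598348 0.031223879843563597
lid top z [0.13084933 0.14111179 0.14239532]
```

View pics/end.png

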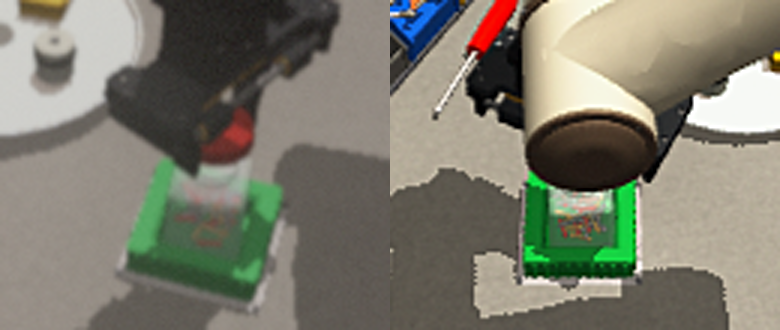

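View pics/j.png

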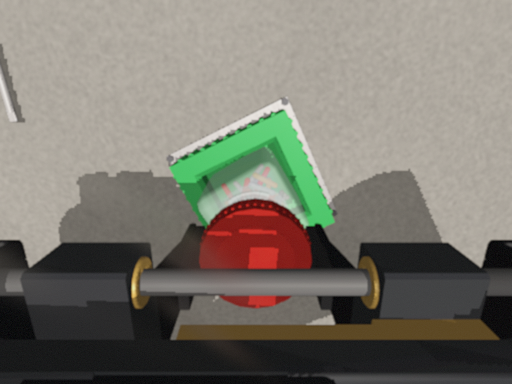

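The pictures show the jar down in the grip. The lid (230,135 in the left crop) is held level above the bare neck with a gap.

```bash
python3 -c "
from rig import r
print(r.hand_in())"
```

```text
the job is handed in; nothing more can be done
None
```

The job is handed in at about 15 s of the 56 s allowed: the jar is down in the grip, the lid was turned about 59° relative to the jar and lifted straight off, and the arm still holds it level about 17 mm above the open mouth (no verdict was returned).

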